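Close the measuring stage window with its cover plate

TASK

Lift the angle bracket off the measuring stage's sunken window and stand it on its base in the grey tray. Then lay the larger of the two cover plates (the one that fits) in the window and press it down past the sprung rollers at both ends until it sits fully home and level. Set both things down gently without dropping them, and leave the small cover, the lens barrel and the steel bar where they are.

Things in the scene. Friction and masses are not known exactly. Their poses are not given: they have to be found in the camera images.
- stage: Black fixed stage block, 210 (x) x 240 (y) mm, top 55 mm above the table. Origin: centre of its underside, on the table; z up. In its top is a sunken window, open upwards, 113 (x) x 143 (y) mm and 20 mm deep, with upright walls and a 4 mm 45-degree bevel round its mouth.
- window (a point): Centre of the window's flat grey floor, 35 mm above the table; axes as the stage's (long side along y). A cover simply laid in stays up on one or both end rollers (there its underside is about 15 mm above this floor), and must be pressed down.
- roller_a (a point): Centre of the steel roller in the middle of the window's +y end: 12 mm diameter, 20 mm long along x, axis 9 mm below the stage top, sticking 3.5 mm into the window. It springs back outwards, damped. Each end of the cover needs about 5 to 10 N, pressed slowly, to pass its roller, which then holds it down.
- roller_b (a point): Centre of the like roller at the window's -y end.
- post_top (a point): Top of a fixed slim steel post, 12 mm diameter, rising 100 mm above the stage top at the stage's +x +y corner (92 mm along x, 106 mm along y from the stage centre): an obstacle.
- cover: The cover that fits the window: loose aluminium plate 110 (x) x 140 (y) x 8 mm, 0.22 kg, flat on the table. Origin: centre of its underside, z up. On top a black upright grip bar 14 (x) x 50 (y) mm, 34 mm high, its centre 25 mm from the plate's centre towards +y. May go in either way round. Home: underside on the window's floor, plate top 12 mm below the stage top.
- bracket: Aluminium angle bracket lying on the window's floor, about 0.25 kg: flat base 80 (x) x 50 (y) x 8 mm with an upright wall 80 (x) x 10 (y) mm rising along its -y edge to 55 mm above its underside (wall's mid-plane at y = -20 mm). Origin: centre of the base's underside, z up. Any heading.
- tray: Fixed grey open tray on the table, 120 (x) x 135 (y) mm outside, walls 20 mm high and 4 mm thick. Origin: centre of its underside, z up.
- tray_in (a point): Centre of the tray's inner floor.
- small_cover: A smaller cover plate for another stage, 80 (x) x 105 (y) x 8 mm with a black grip bar 14 x 40 mm, 34 mm high: too small for this window, leave it. Origin: centre of its underside.
- lens_barrel: Black round lens barrel standing upright, 60 mm diameter, 110 mm tall, loose: leave it. Origin: centre of its underside.
- parallel: Plain steel bar 30 (x) x 110 (y) x 45 mm lying beyond the stage, loose, 0.9 kg: leave it. Origin: centre of its underside.
Things that resemble listed ones, but are neither listed nor needed, are in the scene too. Of the things shaped like the tray, the grey one is meant.

How it is judged:
By the outcome, as a careful person would: the job done as asked, in the order asked, and still so for the second after the job is handed in, with the robot touching nothing.
It also fails if it takes over 67 s, if anything falls off the work surface, if the arm or the gripper's body presses on something with over 40 N, if the wrist force passes 120 N, or if a joint passes its speed limit or range.

ROBOT

A 6-joint arm with a two-finger parallel gripper is mounted at the origin on the work surface. World frame = base frame: x ahead of the robot, y to its left, z up, the work surface at z = 0. Lengths are in m, angles in rad, forces in N, time in s.
With the tool pointing down it reaches from about 0.3 to 0.775 m from the base axis. Payload 14.6 kg.
Tool frame: the origin (TCP) lies on the front face of the gripper's body, between the roots of the fingers; the fingertips stand 97 mm ahead of it and the grasp point (between the pads) lies 78 mm ahead of it; x points along the fingers, y is the direction in which the jaws open and shut, and the axes are right-handed (so a half turn about x gives the same grasp; the last joint's range is limited). The gripper opens to 94 mm and grips with 3 to 60 N. Pads are 16 mm wide; open, the fingers measure 119 mm over their backs; the gripper's body (75 mm by 177 mm) begins 78 mm behind the grasp point.
Start: joints at [-1.231, 0.3, 1.521, -0, 1.321, -0.067], TCP at [0.218, -0.505, 0.303] pointing down, gripper open.
Joint ranges: [-3.03, 3.03], [-0.79, 2.21], [0.23, 2.52], [-1.04, 4.18], [0, 3.07], [-2.55, 2.55]. Speed limits (rad/s): [2.22, 2.22, 2.57, 3.14, 3.14, 3.14].

INTERFACE

Orientations are given as a 3x3 rotation matrix whose columns are the frame's x, y, z axes.
In Python, from bench import env gives the robot as it stands. Calls block until the motion is done:
- env.reach(position, orientation): joint-space move of the TCP to a pose.
- env.movel(position, frame=None, v=0.15, force_limit=None): straight line of the TCP; frame=None keeps the orientation; v is the mean speed in m/s. With force_limit (N) it stops when the force on the tool has changed by that much, and returns True; else False.
- env.move_j(angles): joint-space move.
- env.set_gripper(opening, strength=None): finger opening in m; strength is the grip in N (None keeps the last); returns when the fingers have stopped.
- env.sleep(seconds).
- env.ik(position, orientation): joint angles nearest the present ones, or None.
- env.observe(): the state.
- env.camera(name): name is "scene" or "top"; returns the picture (480x640x3 uint8, red, green, blue); there is no depth.
- env.camera_info(name): a dict with "K" (3x3 intrinsics, pixels), "k1" (the pictures are not rectified: a ray, as slopes to the right and down, at radius r is drawn at 1 + k1 r^2 times it, then the intrinsics apply), "position" and "attitude" of the camera in the world. Camera axes: x right, y up, looking along -z (the intrinsics and any distortion apply to the point x, -y, -z); pixel columns grow to the right and rows downward; lengths in m; the calibration is good to about 2 mm. A picture is of the moment at which its call begins. camera_info takes no time and is no camera call.
A pose or a line that the arm cannot do raises env.IKError and nothing moves.
- env.job_done(): hands the job in, once; it reports no verdict.
The state is a dict: "time": time; "joints": joint angles; "qd": joint speeds; "joint_efforts": joint torques, N m; "tool_pos": TCP position; "orientation": TCP orientation; "wrist_force": force on the tool from outside, world axes, zero at the start; "moment": the same for the moment, N m; "width": finger opening in m.
Only numpy, scipy, OpenCV 4.12 (cv2) and the standard library are available. Lean on these libraries where they do the work, as an engineer would, in place of code of your own. Each camera call takes 0.05 s, during which the arm holds its last target.

## Working session

There is one attempt and no reset: what is moved stays moved. The work goes in short steps, each a Python script; the robot and the scene stay as the last script left them, time stands still between calls to the robot, and variables do not carry over. Pictures are saved under pics/ and viewed, and the job is handed in when it is done.

```bash
mkdir -p pics; ls
python3 - <<'E'
from bench import env
import cv2
for n in("scene","top"):
    im=env.camera(n); cv2.imwrite(f"pics/{n}0.png",im[:,:,::-1]); print(n,env.camera_info(n))
print(env.observe())
E
```

```text
pics
scene {'K': array([[612.90917976,   0.        , 324.54424468],
       [  0.        , 612.90917976, 242.44710142],
       [  0.        ,   0.        ,   1.        ]]), 'k1': -0.1755153387304685, 'position': array([ 1.34367831, -0.70059386,  0.88192624]), 'attitude': array([[ 0.74688449, -0.3741296 ,  0.54971865],
       [ 0.66475305,  0.44041288, -0.60344004],
       [-0.0163384 ,  0.81612716,  0.57764134]])}
top {'K': array([[604.42805418,   0.        , 325.20734316],
       [  0.        , 604.42805418, 233.71692753],
       [  0.        ,   0.        ,   1.        ]]), 'k1': -0.14439183868481106, 'position': array([0.36046287, 0.08645512, 1.39034041]), 'attitude': array([[ 0.10502634,  0.97245946, -0.20806746],
       [-0.99445874,  0.10367121, -0.01743816],
       [ 0.0046127 ,  0.20874597,  0.97795902]])}
{'time': 0.1, 'joints': array([-1.23060731e+00,  3.00411844e-01,  1.52149142e+00, -2.81565381e-05,
        1.32069992e+00, -6.66060333e-02]), 'qd': array([-3.18358728e-04,  3.47665048e-05, -8.96466203e-04,  2.94251208e-04,
        9.15956360e-04, -2.54506890e-05]), 'joint_efforts': array([ 3.78110140e-03, -5.32642400e+01, -3.53285480e+01,  7.10312999e-02,
        2.34676368e-02, -7.27857037e-05]), 'tool_pos': array([ 0.21756488, -0.50500106,  0.30215671]), 'orientation': array([[-3.62893887e-04,  3.95674187e-01, -9.18390879e-01],
       [ 9.43509840e-04, -9.18390395e-01, -3.95674352e-01],
       [-9.99999489e-01, -1.01009863e-03, -4.00442295e-05]]), 'wrist_force': array([-0.15364287, -0.04041271, -0.16099687]), 'moment': array([ 0.05088622, -0.00153835, -0.00297257]), 'width': 0.09392431940817515}
```

View pics/scene0.png

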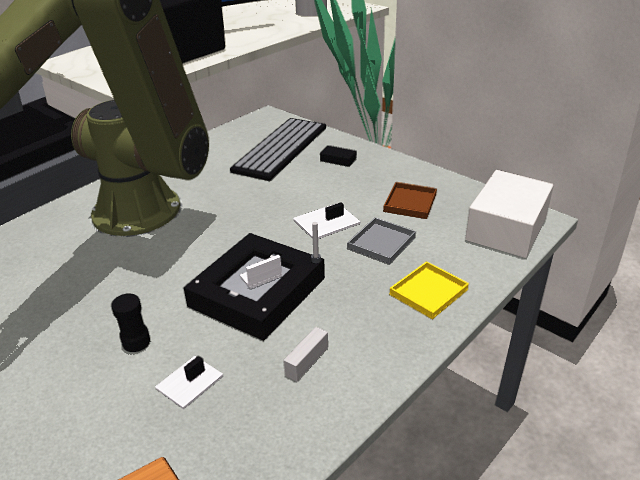

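View pics/top0.png

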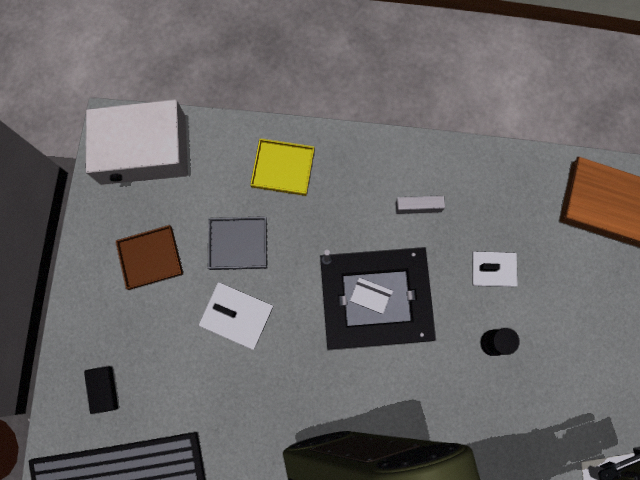

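Scene view: the stage with the bracket is at (255,280), the grey tray at (381,240), covers at (327,221) and (189,381).

Candidates in the top picture:
- **Tray:** grey (238,243), brown (150,257), yellow (283,167). I choose the grey one.
- **Cover:** the plate at (235,315) looks larger, the one at (495,268) smaller. Their sizes will be measured.
- **Bracket:** only the one at (372,295), in the window.

```bash
cat > h.py <<'E'
import numpy as np, cv2
from bench import env
def rays(n,px):
    c=env.camera_info(n); px=np.asarray(px,float).reshape(-1,1,2)
    u=cv2.undistortPoints(px,c["K"],np.array([c["k1"],0,0,0]),None,None,None,(3,50,1e-12)) if False else cv2.undistortPoints(px,c["K"],np.array([c["k1"],0.,0,0]))
    u=u.reshape(-1,2); d=np.c_[u[:,0],-u[:,1],-np.ones(len(u))]@c["attitude"].T
    return c["position"],d
def onz(n,px,z):
    p,d=rays(n,px); return p+d*((z-p[2])/d[:,2])[:,None]
def proj(n,P):
    c=env.camera_info(n); q=(np.atleast_2d(P)-c["position"])@c["attitude"]; q=q*[1,-1,-1]
    return cv2.projectPoints(q.reshape(-1,1,3),np.zeros(3),np.zeros(3),c["K"],np.array([c["k1"],0.,0,0]))[0].reshape(-1,2)
E
python3 - <<'E'
import cv2
t=cv2.imread("pics/top0.png")
a=cv2.resize(t[200:360,190:450],None,fx=3,fy=3,interpolation=cv2.INTER_CUBIC);cv2.imwrite("pics/crop1.png",a)
a=cv2.resize(t[240:355,315:445],None,fx=5,fy=5,interpolation=cv2.INTER_CUBIC);cv2.imwrite("pics/crop2.png",a)
s=cv2.imread("pics/scene0.png")
a=cv2.resize(s[220:345,180:335],None,fx=4.5,fy=4.5,interpolation=cv2.INTER_CUBIC);cv2.imwrite("pics/crop3.png",a)
E
```

```text
(no output)
```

View pics/crop1.png

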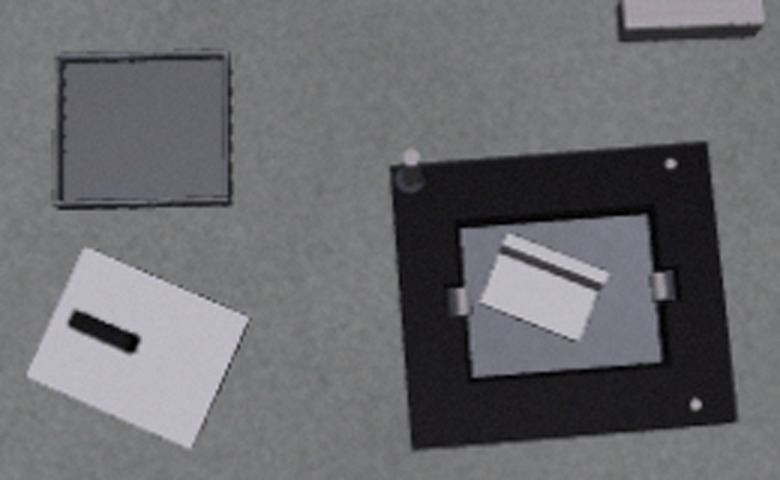

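View pics/crop2.png

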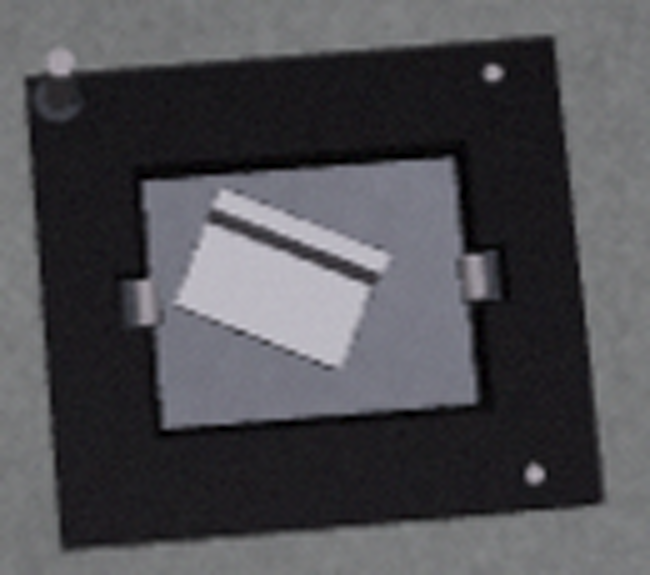

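View pics/crop3.png

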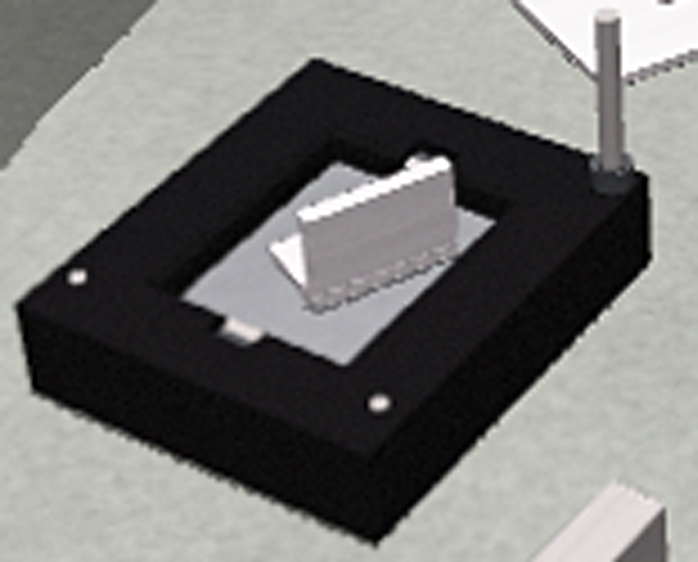

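Crop 1 confirms the grey tray and the larger cover plate, with its grip bar at the left end. Crop 2 shows the bracket with its wall on the upper (+x) side of the window. Next I measure everything with masks.

```bash
cat > meas.py <<'E'
from h import *
def quad(mask,box):
    x0,y0,x1,y1=box; m=np.zeros_like(mask); m[y0:y1,x0:x1]=mask[y0:y1,x0:x1]
    cs,_=cv2.findContours(m,cv2.RETR_EXTERNAL,cv2.CHAIN_APPROX_NONE); c=max(cs,key=cv2.contourArea)
    return c.reshape(-1,2).astype(float)
def rect_on(n,c,z):
    P=onz(n,c,z)[:,:2]; r=cv2.minAreaRect((P*1000).astype(np.float32))
    return P,r
E
python3 - <<'E'
from meas import *
t=cv2.imread("pics/top0.png"); g=cv2.cvtColor(t,cv2.COLOR_BGR2GRAY)
def show(name,m,box,z):
    c=quad(m.astype(np.uint8)*255,box); P,r=rect_on("top",c,z); print(name,np.round(r[0],1),np.round(r[1],1),round(r[2],1)); return r
wh=g>160
show("cover",wh,(195,275,280,355),.008)
show("small",wh,(465,245,525,292),.008)
show("stage",g<60,(315,240,445,355),.055)
show("bar cover",g<70,(205,298,242,322),.042)
print(t[245,238],t[225,209],t[290,350],t[300,367],t[287,363],t[285,372],t[245,238])
show("bracket",wh,(345,272,400,320),.043)
for n,px in(("sdot1",[413,254.3]),("sdot2",[421.6,334.6])): print(n,onz("top",[px],.055))
print("post",onz("top",[[326.7,252]],.155))
f=(g>100)&(g<160)&(t[:,:,0]>t[:,:,1].astype(int)+5)
f|=wh
show("floor",f,(340,270,412,328),.035)
# tray: rim outer by eye from crop1
pc=np.array([[58,52],[231,51],[231,207],[54,208]])
px=(pc+.5)/3-.5+[190,200]; print("tray",onz("top",px,.020)[:,:2])
pc=np.array([[66,60],[222,60],[222,199],[66,199]])
px=(pc+.5)/3-.5+[190,200]; print("trayfloor",onz("top",px,.004)[:,:2])
# bracket wall top corners crop2
pc=np.array([[224,189],[393,257],[381,270],[212,209],[376,283],[345,369],[176,303],[209,222]])
px=(pc+.5)/5-.5+[315,240]
W=onz("top",px[:4],.09)[:,:2]; B=onz("top",px[4:],.043)[:,:2]; print("wall",W,np.linalg.norm(W-np.roll(W,1,0),axis=1));print("base",B,np.linalg.norm(B-np.roll(B,1,0),axis=1))
E
```

```text
cover [443.6 295.6] [138.6 108.1] 73.0
small [ 613.5 -292.2] [ 80.  103.2] 2.8
stage [513.2 -19. ] [210.3 239.4] 10.5
bar cover [450.2 316.1] [52.9 12.8] 73.6
[109 100 103] [97 90 91] [124 113 114] [193 186 188] [174 168 170] [191 181 186] [109 100 103]
bracket [510.2  -2.8] [77.3 38.9] 74.1
sdot1 [[ 0.61839487 -0.09126595  0.055     ]]
sdot2 [[ 0.44140125 -0.12439162  0.055     ]]
post [[0.58500821 0.10132252 0.155     ]]
floor [514.4 -20.4] [110.9 156.9] 10.4
tray [[0.66297703 0.38582454]
 [0.67800238 0.25107111]
 [0.55628448 0.23577017]
 [0.5407684  0.37115023]]
trayfloor [[0.66074547 0.38202721]
 [0.67373535 0.25913267]
 [0.5640344  0.24522989]
 [0.55089751 0.36612455]]
wall [[ 0.54860956  0.02569638]
 [ 0.52666381 -0.04998088]
 [ 0.52050008 -0.04527693]
 [ 0.53936282  0.03004803]] [0.01021954 0.07879508 0.00775362 0.07765084]
base [[ 0.52023047 -0.04830349]
 [ 0.48050266 -0.03784515]
 [ 0.50205455  0.03996675]
 [ 0.5398391   0.02878913]] [0.07954728 0.04108133 0.08074142 0.03940319]
```

```bash
cat >> h.py <<'E'
def R(a):
    c,s=np.cos(a),np.sin(a); return np.array([[0,c,s],[0,s,-c],[-1,0,0.]])
def best(p,a):
    o=[]
    for k in(-1,0,1):
        q=env.ik(p,R(a+k*np.pi))
        if q is not None: o.append((abs(q-env.observe()["joints"]).max(),a+k*np.pi,np.round(q,2)))
    return sorted(o,key=lambda t:t[0])
def st(): 
    s=env.observe(); print("t %.2f pos %s F %s w %.4f"%(s["time"],np.round(s["tool_pos"],4),np.round(s["wrist_force"],1),s["width"]))
E
python3 - <<'E'
from h import *
pc=np.array([[298,215],[450,157],[456,166],[302,228]]); px=(pc+.5)/4.5-.5+[180,220]
W=onz("scene",px,.09)[:,:2]; print(W,W.mean(0))
# stage corners top face in scene crop3
pc=np.array([[315,60],[650,178],[375,458],[18,305],[78,276],[379,402]]); px=(pc+.5)/4.5-.5+[180,220]
S=onz("scene",px,.055)[:,:2]; print(S,S[:4].mean(0))
d=np.radians
for nm,p,a in(("br",[.534,-.0105,.076+.078],d(-15.8)),("br up",[.534,-.0105,.32],d(-15.8)),("tray",[.63,.31,.32],d(-15.8)),("tray",[.63,.31,.12],d(10)),("cov",[.451,.3195,.109],d(-17)),("win",[.509,.005,.145],d(10.5))):
    print(nm,best(p,a))
E
```

```text
[[ 0.52337796 -0.05049125]
 [ 0.54552813  0.02915448]
 [ 0.55294165  0.02585746]
 [ 0.53226671 -0.05605351]] [ 0.53852861 -0.0128832 ]
[[ 0.39315507  0.07616266]
 [ 0.59916614  0.11392624]
 [ 0.64399626 -0.11908448]
 [ 0.43693183 -0.15783602]
 [ 0.44154408 -0.12460671]
 [ 0.61831645 -0.09196557]] [ 0.51831233 -0.0217079 ]
br [(np.float64(1.142367099060427), np.float64(-0.27576202181510406), array([-0.09,  0.44,  1.71, -0.  ,  0.99,  0.19]))]
br up [(np.float64(1.142367099060427), np.float64(-0.27576202181510406), array([-0.09,  0.25,  1.54, -0.  ,  1.35,  0.19]))]
tray [(np.float64(1.635735557905598), np.float64(-0.27576202181510406), array([ 0.41,  0.65,  0.98, -0.  ,  1.52,  0.68])), (np.float64(2.394096352185534), np.float64(-3.4173546754048973), array([ 0.41,  0.65,  0.98, -0.  ,  1.52, -2.46])), (np.float64(2.394096352185534), np.float64(2.865830631774689), array([ 0.41,  0.65,  0.98, -0.  ,  1.52, -2.46]))]
tray [(np.float64(1.635735557905598), np.float64(0.17453292519943295), array([ 0.41,  0.81,  1.17, -0.  ,  1.15,  0.23]))]
cov [(np.float64(1.7806973307487097), np.float64(-0.29670597283903605), array([ 0.55,  0.54,  1.67, -0.  ,  0.92,  0.85])), (np.float64(2.22819062831849), np.float64(2.844886680750757), array([ 0.55,  0.54,  1.67, -0.  ,  0.92, -2.29])), (np.float64(2.2281906283184902), np.float64(-3.4382986264288293), array([ 0.55,  0.54,  1.67, -0.  ,  0.92, -2.29]))]
win [(np.float64(1.1684658504359446), np.float64(0.1832595714594046), array([-0.06,  0.4 ,  1.79, -0.  ,  0.95, -0.25]))]
```

Run:
```python
from h import *
a=np.radians(-15.8); p=np.array([.536,-.0115,0])
env.reach(p+[0,0,.26],R(a)); env.set_gripper(.055,30); st()
env.movel(p+[0,0,.154],v=.12); st()
env.set_gripper(0.0,30); st()
for n in("scene","top"): cv2.imwrite(f"pics/{n}1.png",env.camera(n)[:,:,::-1])
t=cv2.imread("pics/top1.png");s=cv2.imread("pics/scene1.png")
cv2.imwrite("pics/c4.png",np.hstack([cv2.resize(t[220:360,300:450],None,fx=2.6,fy=2.6,interpolation=2),cv2.resize(s[200:340,180:330],None,fx=2.6,fy=2.6,interpolation=2)]))
```

```text
t 2.98 pos [ 0.536  -0.0115  0.26  ] F [-0.2  0.4 -0.5] w 0.0551
t 4.02 pos [ 0.5363 -0.0115  0.1547] F [-0.2 -0.  -0.8] w 0.0555
t 4.78 pos [ 0.5359 -0.0115  0.154 ] F [-1.7  0.2  1.3] w 0.0099
```

View pics/c4.png

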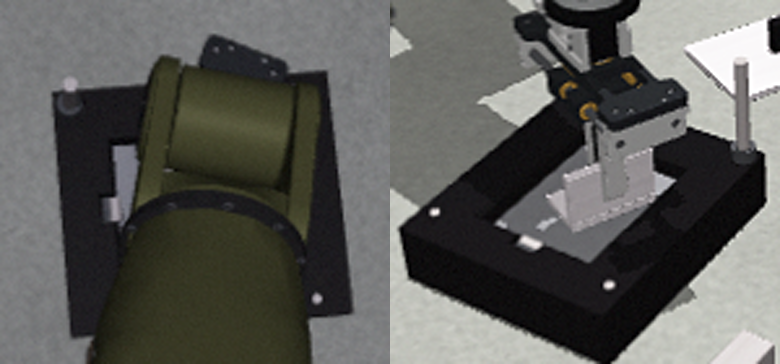

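The picture shows the pads on the wall (width 9.9 mm). The top view is blocked by the arm. I'll zoom into the scene view to see how far the wall moved from its ungripped position.

Run:
```python
import cv2,numpy as np
f=lambda n:cv2.resize(cv2.imread(n)[245:300,225:290],None,fx=6,fy=6,interpolation=cv2.INTER_CUBIC)
cv2.imwrite("pics/c5.png",np.hstack([f("pics/scene0.png"),f("pics/scene1.png")]))
```

```text
(no output)
```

View pics/c5.png

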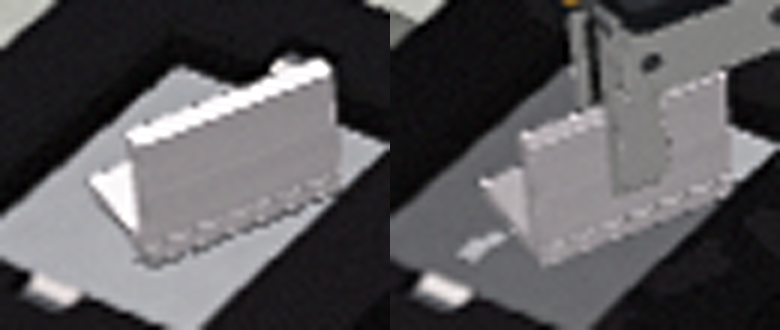

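The wall shifted only about 1 mm when gripped, toward +x. So the top camera is within about 1 mm in x here, and the scene camera reads about 3 mm too far in x. Next: lift the bracket and set it in the tray.

Run:
```python
from h import *
s=env.observe()["tool_pos"]
env.movel([s[0],s[1],.2],v=.08); env.movel([s[0],s[1],.32],v=.2); st()
a=np.radians(6.4); p=np.array([.632,.313,0])
env.reach(p+[0,0,.32],R(a)); env.movel(p+[0,0,.165],v=.15); env.sleep(.2); st()
for n in("scene",): cv2.imwrite(f"pics/{n}2.png",env.camera(n)[:,:,::-1])
s=cv2.imread("pics/scene2.png")
cv2.imwrite("pics/c6.png",cv2.resize(s[140:290,300:460],None,fx=4,fy=4,interpolation=2))
```

```text
t 6.35 pos [ 0.5356 -0.0115  0.3185] F [-0.6  0.8 -3.1] w 0.0099
t 9.01 pos [0.6322 0.3131 0.1658] F [ 0.9 -0.5 -3.6] w 0.0098
```

View pics/c6.png

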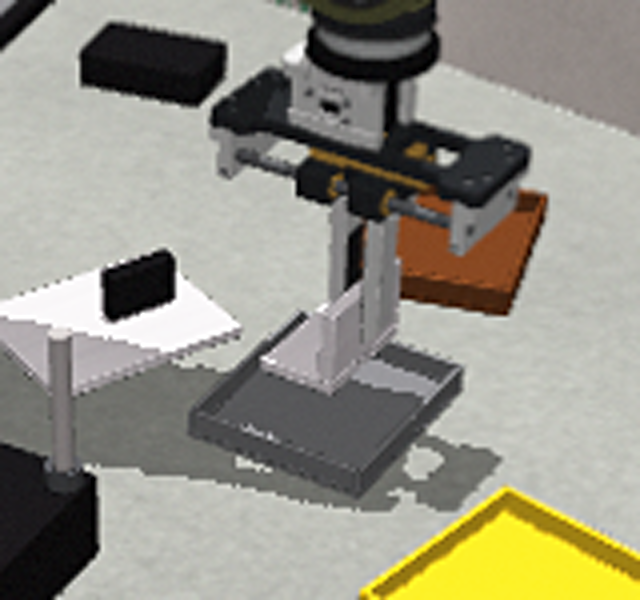

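The bracket hangs level over the grey tray (crop ~(330,340)). Now lowering it.

Run:
```python
from h import *
p=env.observe()["tool_pos"]
env.movel([p[0],p[1],.134],v=.08); env.sleep(.15)
print(env.movel([p[0],p[1],.116],v=.02,force_limit=2.5)); st()
env.set_gripper(.03,30); st()
env.movel([p[0],p[1],.30],v=.15)
env.reach([.451,.3195,.26],R(np.radians(-17))); st()
for n in("scene","top"): cv2.imwrite(f"pics/{n}3.png",env.camera(n)[:,:,::-1])
s=cv2.imread("pics/scene3.png")
cv2.imwrite("pics/c7.png",cv2.resize(s[140:290,270:460],None,fx=4,fy=4,interpolation=2))
```

```text
True
t 10.35 pos [0.6321 0.3131 0.1229] F [-1.1 -0.5  5.4] w 0.0102
t 10.88 pos [0.6317 0.3129 0.1218] F [0.2 1.  0.5] w 0.0300
t 12.98 pos [0.4519 0.3197 0.2605] F [0.3 0.9 0.5] w 0.0300
```

View pics/c7.png

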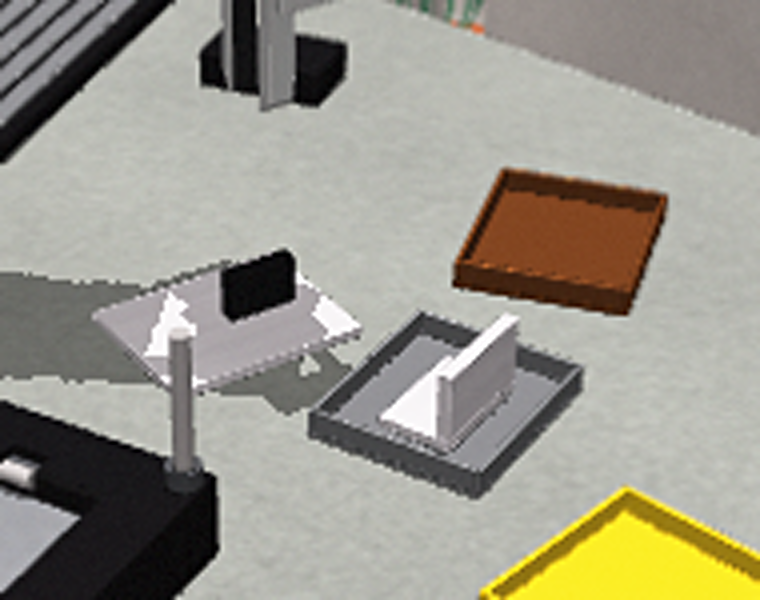

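View pics/top3.png

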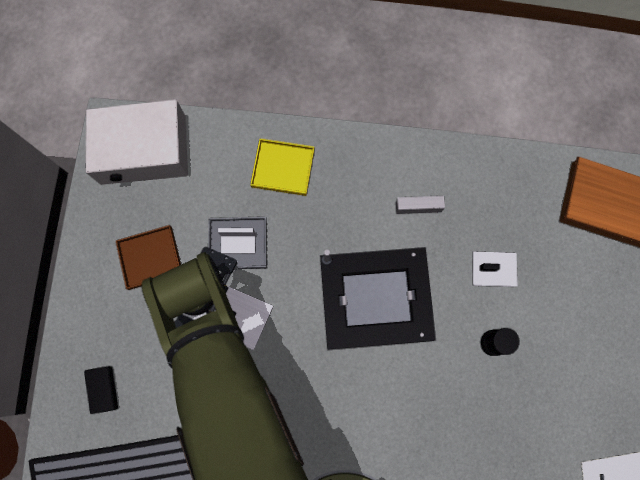

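The bracket stands on its base inside the grey tray (crop (450,390)), and the empty window shows at (377,298) in the top view. I'll measure the window, then grasp the cover.

Run:
```python
from meas import *
t=cv2.imread("pics/top3.png"); g=cv2.cvtColor(t,cv2.COLOR_BGR2GRAY)
m=(g>75).astype(np.uint8)*255
m=cv2.morphologyEx(m[:],cv2.MORPH_OPEN,cv2.getStructuringElement(cv2.MORPH_RECT,(3,25)))
c=quad(m,(335,262,420,335)); P,r=rect_on("top",c,.035); print(r)
u=np.array([np.cos(np.radians(10.5)),np.sin(np.radians(10.5))]); v=np.array([-u[1],u[0]])
a,b=P@u,P@v; print("x ext",a.min(),a.max(),"y ext",b.min(),b.max())
cu=(np.percentile(a,5)+np.percentile(a,95))/2; cv=(np.percentile(b,5)+np.percentile(b,95))/2
print(cu*u+cv*v)
c=quad((g<60).astype(np.uint8)*255,(315,240,445,355)); P=onz("top",c,.055)[:,:2]; print(cv2.minAreaRect((P*1000).astype(np.float32)))
# dots
for box in((405,248,420,262),(414,328,430,342)):
    x0,y0,x1,y1=box; w=np.clip(g[y0:y1,x0:x1].astype(float)-60,0,None); yy,xx=np.mgrid[y0:y1,x0:x1]
    print(onz("top",[[ (w*xx).sum()/w.sum(),(w*yy).sum()/w.sum()]],.057))
s=env.observe()["tool_pos"]; st()
p=np.array([.4522,.3195,0])
env.movel(p+[0,0,.16],v=.15); env.movel(p+[0,0,.110],v=.08); st()
env.set_gripper(0,45); st()
```

```text
((514.1754150390625, -19.30652618408203), (111.88893127441406, 143.02499389648438), 10.385753631591797)
x ext 0.4460023585468005 0.5580537659858879 y ext -0.18428048983129147 -0.04115564406520705
[ 0.51418653 -0.01938155]
((513.0809326171875, -18.911788940429688), (209.94686889648438, 239.380126953125), 10.538576126098633)
[[ 0.61999496 -0.08954555  0.057     ]]
[[ 0.44162275 -0.12400548  0.057     ]]
t 13.08 pos [0.4523 0.3195 0.2601] F [ 0.6 -0.3 -0.2] w 0.0304
t 14.68 pos [0.4523 0.3196 0.1102] F [-0.6 -1.5  0.1] w 0.0303
t 15.07 pos [0.4523 0.3196 0.1104] F [-2.   0.2  3.4] w 0.0136
```

Run:
```python
from h import *
p=env.observe()["tool_pos"]
env.movel([p[0],p[1],.15],v=.06); env.movel([p[0],p[1],.305],v=.2); st()
env.reach([.5104,.0054,.305],R(np.radians(10.5)))
env.movel([.5104,.0054,.180],v=.12);env.sleep(.3); st()
for n in("scene","top"): cv2.imwrite(f"pics/{n}4.png",env.camera(n)[:,:,::-1])
t=cv2.imread("pics/top4.png");s=cv2.imread("pics/scene4.png")
cv2.imwrite("pics/c8.png",np.hstack([cv2.resize(t[220:360,300:450],None,fx=2.6,fy=2.6,interpolation=2),cv2.resize(s[200:340,180:330],None,fx=2.6,fy=2.6,interpolation=2)]))
```

```text
t 16.82 pos [0.452  0.3194 0.3036] F [-0.4 -0.3 -2.3] w 0.0141
t 19.52 pos [0.5105 0.0054 0.1803] F [ 0.6 -0.6 -1. ] w 0.0136
```

View pics/c8.png

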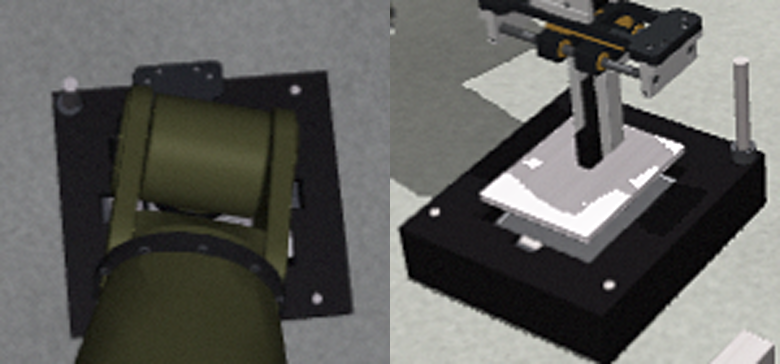

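Run:
```python
import cv2
s=cv2.imread("pics/scene4.png")
cv2.imwrite("pics/c9.png",cv2.resize(s[235:310,205:305],None,fx=7,fy=7,interpolation=cv2.INTER_CUBIC))
```

```text
(no output)
```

View pics/c9.png

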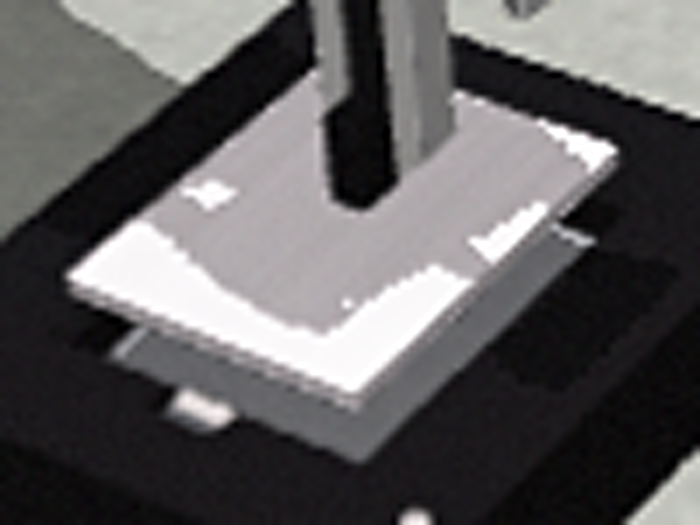

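Run:
```python
from h import *
f=lambda pc:(np.array(pc,float)+.5)/7-.5+[205,235]
C=onz("scene",f([[68,278],[358,396],[620,152]]),.078)[:,:2]; print("cover",C,np.linalg.norm(np.diff(C,axis=0),axis=1)); print("ctr",(C[0]+C[2])/2, "ydir",np.degrees(np.arctan2(*(C[2]-C[1])[::-1])), "xdir",np.degrees(np.arctan2(*(C[1]-C[0])[::-1])))
E=f([[362,463],[596,240]]); print("lip",onz("scene",E,.051)[:,:2])
th=np.radians(10.5);Rz=np.array([[np.cos(th),-np.sin(th)],[np.sin(th),np.cos(th)]])
c=np.array([.515,-.0192])
print("pred lip front", c+Rz@[.0565,-.0715])
for q in([-.055,-.07],[.055,-.07],[.055,.07]): print("pred cover",c+Rz@q)
s=cv2.imread("pics/scene3.png");g=cv2.cvtColor(s,cv2.COLOR_BGR2GRAY)
cv2.imwrite("pics/c10.png",cv2.resize(s[225:345,180:335],None,fx=5,fy=5,interpolation=cv2.INTER_CUBIC))
```

```text
cover [[ 0.47721937 -0.10145774]
 [ 0.58592623 -0.08161139]
 [ 0.56093983  0.05494538]] [0.11050367 0.13882388]
ctr [ 0.5190796  -0.02325618] ydir 100.36896467422518 xdir 10.346407302825424
lip [[ 0.58416967 -0.0814342 ]
 [ 0.56142766  0.04169503]]
pred lip front [ 0.58358374 -0.07920642]
pred cover [ 0.47367747 -0.0980508 ]
pred cover [ 0.58183551 -0.07800489]
pred cover [0.55632253 0.0596508 ]
```

View pics/c10.png

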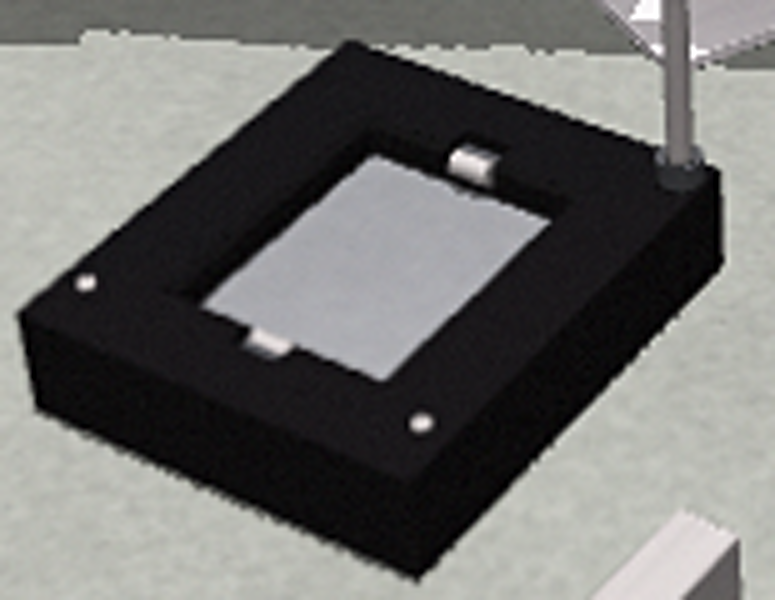

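Run:
```python
from h import *
f=lambda pc:(np.array(pc,float)+.5)/5-.5+[180,225]
S=onz("scene",f([[20,314],[349,42],[719,174]]),.055)[:,:2]; print(S,np.linalg.norm(np.diff(S,axis=0),axis=1),"ctr",(S[0]+S[2])/2)
# floor far corner (back) & lip
print("floor back",onz("scene",f([[372,154]]),.035)[:,:2],"rollerA",onz("scene",f([[472,161]]),.050)[:,:2])
E=onz("scene",f([[86,283],[422,423]]),.055);print("dots",E)
th=np.radians(10.5);Rz=np.array([[np.cos(th),-np.sin(th)],[np.sin(th),np.cos(th)]])
c=np.array([.515,-.0192])
print("pred floor back",c+Rz@[-.0565,.0715])
for q in([-.105,-.12],[-.105,.12],[.105,.12]): print("pred stage",c+Rz@q)
```

```text
[[ 0.43694365 -0.15787555]
 [ 0.39293941  0.07567082]
 [ 0.59862557  0.11231728]] [0.2376558  0.20892525] ctr [ 0.51778461 -0.02277914]
floor back [[0.44688325 0.03832237]] rollerA [[0.50170667 0.05140465]]
dots [[ 0.44200327 -0.12537929  0.055     ]
 [ 0.6191422  -0.09228721  0.055     ]]
pred floor back [0.44641626 0.04080642]
pred stage [ 0.4336265  -0.15632532]
pred stage [0.38988997 0.07965586]
pred stage [0.5963735  0.11792532]
```

The cover lies along the stage axes (10.4°) and, relative to the stage, is about 1 mm off centre in x. The bevel can absorb that, so I trim it by 0.6 mm and lower with a force stop.

Run:
```python
from h import *
x,y=.5098,.0056
env.movel([x,y,.170],v=.05); env.sleep(.15); st()
print(env.movel([x,y,.152],v=.015,force_limit=4)); st(); print(env.observe()["moment"])
cv2.imwrite("pics/scene5.png",env.camera("scene")[:,:,::-1])
s=cv2.imread("pics/scene5.png")
cv2.imwrite("pics/c11.png",cv2.resize(s[235:310,205:305],None,fx=7,fy=7,interpolation=cv2.INTER_CUBIC))
```

```text
t 20.12 pos [0.5099 0.0056 0.1701] F [-0.4 -0.4 -1.4] w 0.0135
True
t 20.86 pos [0.5098 0.0056 0.1597] F [0.1 0.4 4. ] w 0.0136
[-0.10734151 -0.18332311  0.01560154]
```

View pics/c11.png

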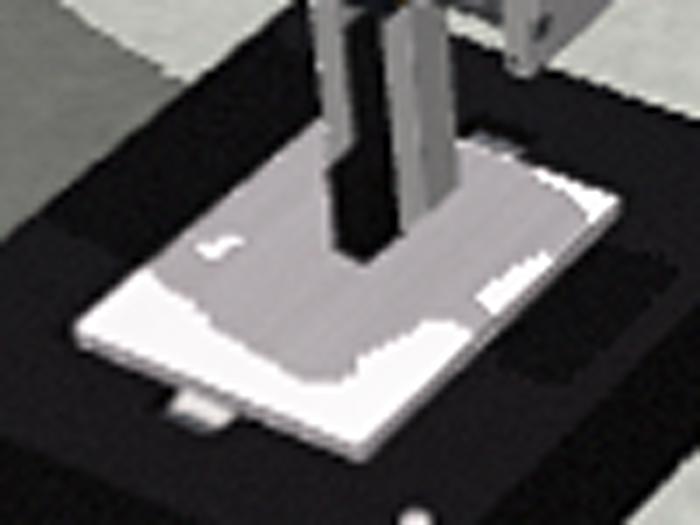

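The underside is at z ≈ 49.5 mm, 14.5 mm above the floor, so it rests on both rollers with no side force. Now I release, then press the bar top at its +y end with the fingers closed.

Run:
```python
from h import *
x,y=.5098,.0056
env.set_gripper(.034,30); env.movel([x,y,.205],v=.12); env.set_gripper(0,30)
v=np.array([-.182,.983])*.016
X,Y=x+v[0],y+v[1]
env.movel([X,Y,.200],v=.1); env.sleep(.2); st()
r=env.movel([X,Y,.172],v=.012,force_limit=14); print(r); st()
cv2.imwrite("pics/scene6.png",env.camera("scene")[:,:,::-1])
s=cv2.imread("pics/scene6.png")
cv2.imwrite("pics/c12.png",cv2.resize(s[235:310,205:305],None,fx=7,fy=7,interpolation=cv2.INTER_CUBIC))
```

```text
t 23.16 pos [0.507  0.0211 0.2001] F [ 0.4 -1.1  0.2] w 0.0004
True
t 24.82 pos [0.5071 0.0213 0.1783] F [-3.3  0.3  8.7] w 0.0002
```

View pics/c12.png

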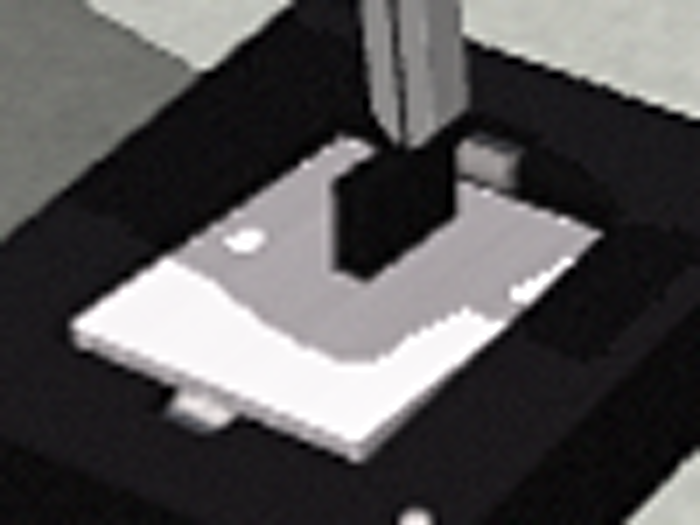

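The +y end has gone below its roller (roller visible above the plate at (490,155)), and the -y end is still up. Pressing the -y end now.

Run:
```python
from h import *
p=env.observe()["tool_pos"]
env.movel([p[0],p[1],.205],v=.1)
X,Y=.5248,-.0750
env.movel([X,Y,.205],v=.15); env.movel([X,Y,.163],v=.08); env.sleep(.2); st()
r=env.movel([X,Y,.136],v=.012,force_limit=14); print(r); st()
cv2.imwrite("pics/scene7.png",env.camera("scene")[:,:,::-1])
s=cv2.imread("pics/scene7.png")
cv2.imwrite("pics/c13.png",cv2.resize(s[235:310,205:305],None,fx=7,fy=7,interpolation=cv2.INTER_CUBIC))
```

```text
t 26.98 pos [ 0.525  -0.075   0.1635] F [-0.2  0.9  0.2] w 0.0004
True
t 27.96 pos [ 0.525  -0.0748  0.1553] F [-2.3  1.1  8.8] w 0.0006
```

View pics/c13.png

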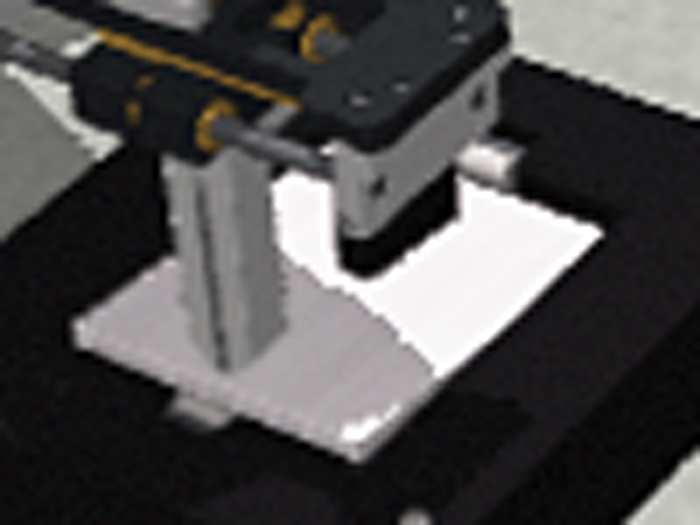

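It stopped at first resistance, with the end still on its roller. I'll continue with a slightly higher limit.

Run:
```python
from h import *
X,Y=.5248,-.0750
for k in range(3):
    r=env.movel([X,Y,.136],v=.01,force_limit=14); print(r); st()
    if env.observe()["tool_pos"][2]<.143: break
cv2.imwrite("pics/scene8.png",env.camera("scene")[:,:,::-1])
s=cv2.imread("pics/scene8.png")
cv2.imwrite("pics/c14.png",cv2.resize(s[235:310,205:305],None,fx=7,fy=7,interpolation=cv2.INTER_CUBIC))
```

```text
True
t 29.38 pos [ 0.5248 -0.075   0.1405] F [-1.1  0.2  7.6] w 0.0006
```

View pics/c14.png

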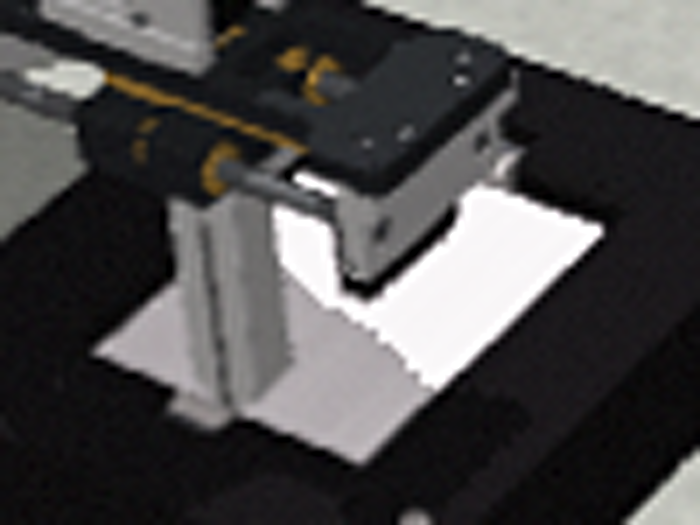

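The -y end is home: fingertips at 43.5 mm against 43 mm nominal. Next I re-press the +y end on the bar to check it is fully seated.

Run:
```python
from h import *
env.movel([.5248,-.075,.205],v=.12)
X,Y=.5071,.0213
env.movel([X,Y,.205],v=.15); env.movel([X,Y,.182],v=.08); env.sleep(.2)
r=env.movel([X,Y,.168],v=.012,force_limit=12); print(r); st()
b=env.observe()["tool_pos"][2]
env.movel([X,Y,.205],v=.12)
# far end of bar (-y end)
X,Y=.5098+.0029,.0056-.0157
env.movel([X,Y,.182],v=.1); env.sleep(.2)
r=env.movel([X,Y,.168],v=.012,force_limit=12); print(r); st()
env.movel([X,Y,.25],v=.15)
env.reach([.30,-.42,.32],R(np.radians(-50))); st()
for n in("scene","top"): cv2.imwrite(f"pics/{n}9.png",env.camera(n)[:,:,::-1])
s=cv2.imread("pics/scene9.png");t=cv2.imread("pics/top9.png")
cv2.imwrite("pics/c15.png",cv2.resize(s[225:345,180:335],None,fx=5,fy=5,interpolation=cv2.INTER_CUBIC))
cv2.imwrite("pics/c16.png",cv2.resize(t[200:360,190:450],None,fx=3,fy=3,interpolation=cv2.INTER_CUBIC))
```

```text
True
t 32.27 pos [0.5071 0.0213 0.1745] F [-1.4  1.3  6.6] w 0.0003
True
t 34.13 pos [ 0.5127 -0.0101  0.1745] F [-1.7  0.8  7.8] w 0.0004
t 36.50 pos [ 0.3006 -0.4195  0.3198] F [-0.5 -0.3  0.9] w 0.0002
```

View pics/c15.png

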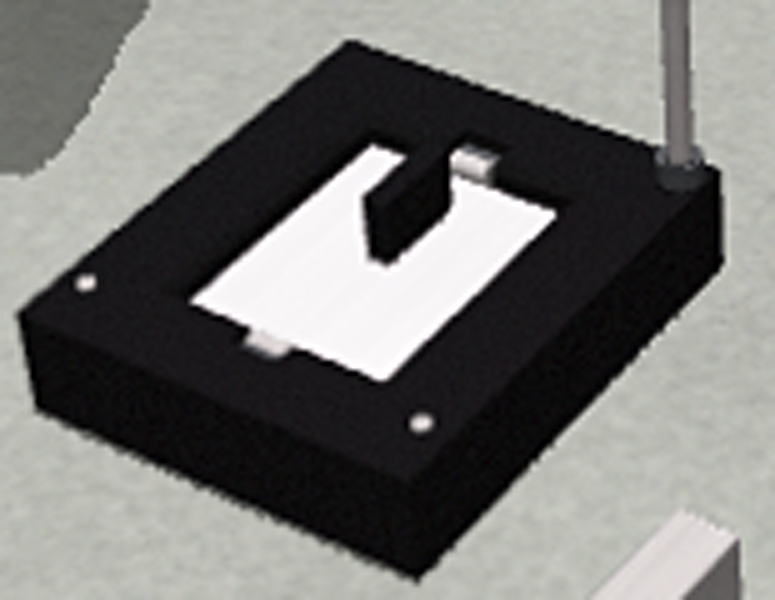

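View pics/c16.png

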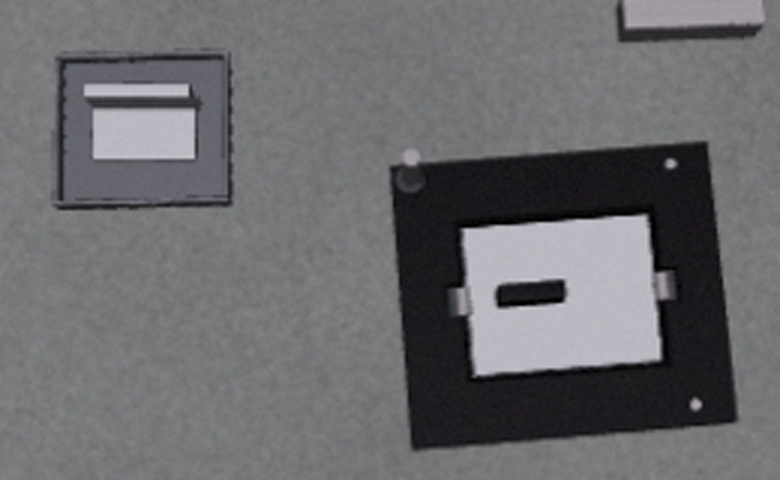

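View pics/scene9.png

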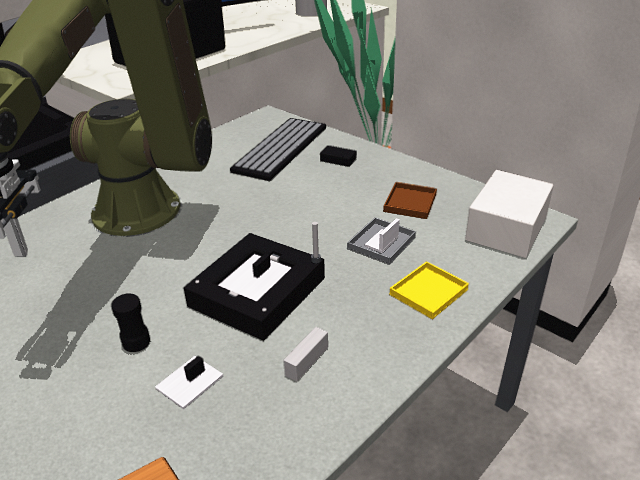

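The pictures show the cover in the window with a roller over each end (crop (475,165) and (268,342)). The bracket stands in the grey tray, and the bar, small cover and barrel are where they were. Both ends of the grip bar read the same height, 77.5 mm against 77 mm nominal. Handing in.

Run:
```python
from bench import env
env.job_done(); print(env.observe()["time"])
```

```text
the job is handed in; nothing more can be done
the job is handed in; nothing more can be done
```

I stood the bracket on its base in the grey tray. The larger cover is in the window, pressed past both rollers, and the job was handed in at about 37 s of the 67 s allowed.

**Last checks:**
- **Cover:** touching both ends of the grip bar gave the same height, 77.5 mm against 77 mm nominal. The plate at the -y end read 43.5 mm against 43 mm. So it is level and home, and both rollers show above the plate in the final pictures.
- **Bracket:** it shows upright inside the grey tray.
- **Things to leave:** the small cover, lens barrel and steel bar look unmoved in the pictures.

**Did not go cleanly or disagreed:**
- The first press at the -y end stopped on the force limit with the end still on its roller; a second press seated it.
- The scene camera placed the stage about 3 to 5 mm away from where the top camera did. I relied mainly on the top camera, corrected about 1 mm in x after the bracket grasp.

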